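# Put the plane, sanding block, tape and jar back in their own fitted trays

## Robot

A 6-joint arm with a two-finger parallel gripper is mounted at the origin on a cart in front of the work surface, level with it; the furniture and walls round the work are solid. World frame = base frame: x ahead of the robot, y to its left, z up, the work surface at z = 0. Lengths are in mm, angles in rad, forces in N, time in s.
With the tool pointing down it reaches from about 350 to 775 mm from the base axis. Payload 7.3 kg.
Tool frame: the origin (TCP) lies at the very end of the fingers, on their centre line; the grasp point (between the pads) lies behind it (bot.grip_point_offset is the z of the grasp point in the tool frame, in mm); z points along the fingers, y is the line along which they close (so a half turn about z gives the same grasp; the last joint's range is limited). The gripper opens to 92 mm and grips with 3 to 60 N. Pads are 19 mm wide; open, the fingers measure 130 mm over their backs; the gripper's body (75 mm by 190 mm) begins 47 mm behind the grasp point.
Start: joints at [-1.344, 0.342, 1.524, -0, 1.275, -0.146], TCP at [191.241, -488.95, 226.741] pointing down, gripper open.
Joint ranges: [-2.53, 2.53], [-0.77, 2.02], [0.04, 2.7], [-1, 4.14], [0.28, 2.66], [-3.11, 3.11]. Speed limits (rad/s): [2.57, 2.57, 3.14, 3.14, 3.14, 3.14].

## Interface

Orientations are given as [roll, pitch, yaw] about the fixed x, y, z axes, in that order (R = Rz(yaw) Ry(pitch) Rx(roll)).
In Python, from plant import bot gives the robot as it stands. The module is installed in compiled form; this text tells all that it offers.
- The arm moves only by the shell command python3 -m crank 'ROWS'. ROWS is JSON, a list that holds one entry, the list of rows, each a list of 5 numbers: the opening, from 0 (shut) to 1 (fully open), then the shift along the tool's x, y, z in cm, then the turn about the tool's z in degrees. In form: [[[claw, x, y, z, turn], ...]]. A call has exactly 10 rows; each row is the pose to reach, as a shift and turn from the pose commanded when the call began, along the tool's axes at that moment; what a row does not reach only later rows make up. A row lasts 1/10 s, in which the tool goes at most 50 mm and 8.59 degrees, less where a joint would pass 70% of its speed; a pose out of reach is approached as far as the arm can. A call with a gripper value outside its range is refused whole. The fingers move at their own pace and stop on an object; the grip force is fixed at half the most. Time passes only in rows, so rows that repeat a pose let the fingers close, or fill a call up. It gives the time, the measured TCP pose, the force, the opening and the grip force at its end, in the units of the state.
- bot.get_obs(): the state, without advancing time (a new reading comes with each control period).
- bot.capture(name): name is "scene" or "side" or "wrist"; returns (picture, depth): 420x560x3 uint8, red, green, blue; 420x560 float32, mm along the optical axis (not along the pixel's ray), 0 where there is no reading.
- bot.calibration(name): a dict with "vertical_fov" (degrees; the focal length in pixels is half the picture's height over the tangent of half this angle, whatever the lens; pixels are square), "cx", "cy" (the principal point, pixels), "D" ([k1, k2, p1, p2, k3] as OpenCV has them; the pictures are not rectified), "rvec" (rotation vector, rad) and "tvec" (3), from world to camera coordinates, as OpenCV has them; the wrist camera has in their place "tool_from_camera" (4x4, takes a point from camera to tool coordinates, whose origin is the TCP and whose axes are the flange's). Camera axes: x right, y down, z forward; pixel columns grow to the right and rows downward; lengths in mm; the calibration is good to about 2 mm. A picture is of the moment at which its call begins: read the wrist's pose just before it. calibration takes no time and is no camera call.
- bot.close_job(): hands the job in; it is judged then, once.
The state is a dict: "time": time; "joint_positions": joint angles; "dq": joint speeds; "tau": joint torques, N m; "tool_pos": TCP position; "tcp_rot": TCP orientation; "contact_force": force on the tool from outside, world axes, zero at the start; "moment": the same for the moment, N m; "grip_width": finger opening in mm; "finger_force": force on a finger pad.
Only numpy, scipy, OpenCV 4.12 (cv2) and the standard library are available. Lean on these libraries where they do the work, as an engineer would, in place of code of your own. Each camera call takes 0.05 s, during which the arm holds its last target. There are 200 camera calls.

## Task

Put the block plane, the sanding block, the tape measure and the jar each back into the fitted tray or round stand that was made for it, upright and fully down on its lining; the tape measure has been left in the plane's tray and the jar in the sanding block's, so clear those first. Set each one down rather than dropping it, and leave the square plywood scrap and the pale strip of wood where they lie.

Things in the scene. Friction and masses are not known exactly. Their poses are not given: they have to be found in the camera images.
- block_plane: Small iron block plane standing on its sole on the bench, 51 mm wide (x), 156 mm long (y), 59 mm high, 0.72 kg. Origin: centre of the sole, z up. Its flat parallel cheeks stand 32 mm high along almost the whole length: grip across x about 8 mm from the origin towards +y (the higher, heavier end with the lever cap), the pads well down on the cheeks. Either end may point either way in its tray.
- sanding_block: Cork sanding block wrapped in brown abrasive paper, lying flat on the bench, 64 mm wide (x, the width to grip), 110 mm long (y), 31 mm high, 0.07 kg. Origin: centre of its underside, z up.
- tape_measure: Dark grey tape measure standing upright, 34 mm thick (x, the width to grip), 71 mm long (y), 62 mm high, 0.21 kg. At the start it has been left in the plane's tray. Origin: centre of its underside, z up.
- jar: Clear round jar with a red screw lid, standing upright, 60 mm across the body (grip it there, about 70 mm above its bottom, so that the gripper stays clear of the lid), 65 mm across the lid, 99 mm high, 0.44 kg. At the start it has been left in the sanding block's tray. Origin: centre of its underside, z up.
- tray_plane: Fixed shop-made tray of pale wood with a dark rubber lining; it does not move. Outside 86 x 190 mm, 16 mm high, rim 10 mm wide. Its recess is 66 x 170 mm, 10 mm deep, and fits the block plane (about 7 mm of play all round), with a 36 mm thumb notch in the middle of each long side. Origin: centre of its underside; lined floor 6 mm above it; y along the length, z up.
- tray_sanding: Fixed shop-made tray of pale wood with a dark rubber lining; it does not move. Outside 100 x 144 mm, 16 mm high, rim 10 mm wide. Its recess is 80 x 124 mm, 10 mm deep, and fits the sanding block (about 7 mm of play all round), with a 36 mm thumb notch in the middle of each long side. Origin: centre of its underside; lined floor 6 mm above it; y along the length, z up.
- tray_tape: Fixed shop-made tray of pale wood with a dark rubber lining; it does not move. Outside 72 x 108 mm, 16 mm high, rim 10 mm wide. Its recess is 52 x 88 mm, 10 mm deep, and fits the tape measure (about 7 mm of play all round), with a 30 mm thumb notch in the middle of each long side. Origin: centre of its underside; lined floor 6 mm above it; y along the length, z up.
- stand_jar: Fixed round turned stand of pale wood with a dark rubber lining on its floor, for the jar; it does not move. 100 mm across, 16 mm high, with a round recess 80 mm across and 10 mm deep. Origin: centre of its underside; lined floor 6 mm above it; z up.
- plywood_offcut: Square scrap of pale plywood lying on the bench among the work, 50 x 50 x 18 mm. A bystander. Origin: centre of its underside.
- pale_strip: Pale strip of planed wood lying on the bench near its left edge, 28 x 100 (y) x 14 mm. A bystander. Origin: centre of its underside.

How it is judged (in metres and radians):
At the end, for the whole second after the job is handed in: Each of the four stands at rest in its own tray: underside within 3.5 mm of the lined floor, centre within 15 mm of the tray's centre, upright within 0.08 rad, long side along the tray's within 0.2 rad (either way round; the jar any way) (horizontal distance between block_plane and tray_plane below 0.015 m and z of block_plane in the frame of tray_plane below 0.0095 m and angle between each of block_plane, sanding_block, tape_measure, jar's own z axis and vertical below 0.08 rad and linear speed of each of block_plane, sanding_block, tape_measure, jar below 0.02 m/s and angle between the y axis of block_plane and the y axis of tray_plane, either way round below 0.2 rad and horizontal distance between sanding_block and tray_sanding below 0.015 m and z of sanding_block in the frame of tray_sanding below 0.0095 m and angle between the y axis of sanding_block and the y axis of tray_sanding, either way round below 0.2 rad and horizontal distance between tape_measure and tray_tape below 0.015 m and z of tape_measure in the frame of tray_tape below 0.0095 m and angle between the y axis of tape_measure and the y axis of tray_tape, either way round below 0.2 rad and horizontal distance between jar and stand_jar below 0.015 m and z of jar in the frame of stand_jar below 0.0095 m); the robot touches nothing.
It fails at once if the plywood scrap or the pale strip is moved by more than 20 mm (distance of any of plywood_offcut, pale_strip from where it was at the start of the episode above 0.02 m).
It fails at once if one of the four is dropped: it falls free of the fingers at over 0.5 m/s (a fall of more than about 13 mm) ((linear speed of block_plane above 0.5 m/s and contact force between block_plane and the fingers below 0.01 N) or (linear speed of sanding_block above 0.5 m/s and contact force between sanding_block and the fingers below 0.01 N) or (linear speed of tape_measure above 0.5 m/s and contact force between tape_measure and the fingers below 0.01 N) or (linear speed of jar above 0.5 m/s and contact force between jar and the fingers below 0.01 N)).
It also fails if it takes over 125 s, if anything falls off the work surface, if the arm or the gripper's body presses on something with over 40 N, if the wrist force passes 120 N, or if a joint passes its speed limit or range.

## Working session

There is one attempt and no reset: what is moved stays moved. The work goes in short steps, Python scripts to look and compute and a shell command to move; the robot and the scene stay as the last step left them, time stands still between calls to the robot, and variables do not carry over. Pictures are saved under pics/ and viewed, at most 14 in all, crops included, and the job is handed in when it is done.

```bash
mkdir -p pics
cat > h.py <<'E'
import numpy as np, cv2
from plant import bot
from scipy.spatial.transform import Rotation as R
def K(c):
    f=210/np.tan(np.radians(c["vertical_fov"])/2); return np.array([[f,0,c["cx"]],[0,f,c["cy"]],[0,0,1]])
def tool():
    o=bot.get_obs(); T=np.eye(4); T[:3,:3]=R.from_euler('xyz',o["tcp_rot"]).as_matrix(); T[:3,3]=o["tool_pos"]; return T
def shot(name,save=None):
    T=tool(); p,d=bot.capture(name); c=bot.calibration(name)
    if name=="wrist": M=T@np.array(c["tool_from_camera"])
    else:
        M=np.eye(4); r=cv2.Rodrigues(np.array(c["rvec"],float))[0]; M[:3,:3]=r.T; M[:3,3]=-r.T@np.array(c["tvec"],float).ravel()
    if save: cv2.imwrite(f"pics/{save}.png",p[:,:,::-1]); np.savez(f"pics/{save}.npz",p=p,d=d,M=M,K=K(c),D=np.array(c["D"],float))
    return p,d,M,K(c),np.array(c["D"],float)
def load(s):
    z=np.load(f"pics/{s}.npz"); return z["p"],z["d"],z["M"],z["K"],z["D"]
def rays(uv,K,D):
    q=cv2.undistortPoints(np.array(uv,float).reshape(-1,1,2),K,D).reshape(-1,2); return np.c_[q,np.ones(len(q))]
def plane(uv,s,z):
    _,_,M,K,D=s; r=rays(uv,K,D)@M[:3,:3].T; t=(z-M[2,3])/r[:,2]; return M[:3,3]+r*t[:,None]
def cloud(s):
    p,d,M,K,D=s; v,u=np.mgrid[:420,:560]; r=rays(np.c_[u.ravel(),v.ravel()],K,D)*d.reshape(-1,1)
    return (r@M[:3,:3].T+M[:3,3]).reshape(420,560,3)
E
python3 - <<'E'
from h import *
for n in("scene","side","wrist"):
    s=shot(n,n+"0"); c=cloud(s); ok=s[1]>0
    print(n,s[2][:3,3].round(),ok.mean())
o=bot.get_obs();print(o, bot.grip_point_offset)
E
python3 -c "
import cv2,numpy as np
a=cv2.imread('pics/scene0.png');b=cv2.imread('pics/side0.png')
cv2.imwrite('pics/ab.png',cv2.resize(np.hstack([a,b]),(800,300)))"
```

```text
scene [ 37. 551. 706.] 0.9961522108843538
side [516. 513. 460.] 0.9960841836734694
wrist [ 269. -459.  385.] 0.9960969387755102
{'time': 0.15, 'joint_positions': array([-1.34398952e+00,  3.42561318e-01,  1.52478519e+00, -3.47988237e-05,
        1.27540207e+00, -1.46009557e-01]), 'dq': array([ 1.94796434e-03, -2.21242934e-03, -1.77153339e-03, -7.29790342e-05,
        8.40003446e-04, -5.04908569e-04]), 'tau': array([ 9.51574984e-04, -4.31469083e+01, -2.44354445e+01,  7.17892195e-02,
        5.38091222e-02, -8.29749956e-05]), 'tool_pos': array([ 191.16330923, -488.63534071,  226.20964964]), 'tcp_rot': array([-3.14044419e+00, -1.35250305e-04,  3.72826439e-01]), 'contact_force': array([-0.06903898, -0.29997729,  0.03883852]), 'moment': array([0.00594086, 0.02765625, 0.00794303]), 'finger_force': 0.0, 'grip_width': 91.75229957495685} -18.8
```

View pics/scene0.png

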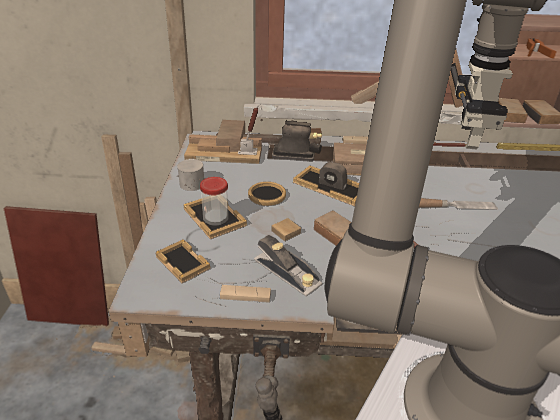

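View pics/side0.png

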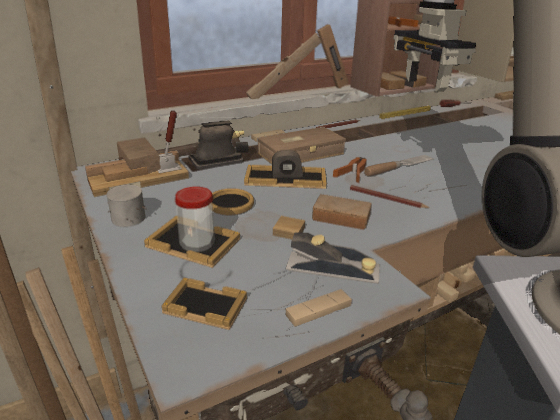

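Both views show the tape in the plane's tray at the back, scene (335,180), and the jar in the sanding tray, scene (215,205). The round stand is at (267,193), the tape tray at (183,260), the plane at (288,265) and the sanding block beside the arm at (335,228). I'll build top-down maps from depth next.

```bash
cat > ortho.py <<'E'
import sys
from h import *
def ortho(s,x0=200,x1=900,y0=-450,y1=500,res=1.5):
    # rows: x decreasing downwards ; cols: y decreasing to right
    c=cloud(s).reshape(-1,3); p=s[0].reshape(-1,3); ok=(s[1].ravel()>0)&(c[:,2]<140)&(c[:,2]>-30)
    c=c[ok];p=p[ok]; H=int((x1-x0)/res);W=int((y1-y0)/res)
    i=((x1-c[:,0])/res).astype(int);j=((y1-c[:,1])/res).astype(int)
    g=(i>=0)&(i<H)&(j>=0)&(j<W); i,j,c,p=i[g],j[g],c[g],p[g]
    o=np.argsort(c[:,2]); im=np.zeros((H,W,3),np.uint8); im[i[o],j[o]]=p[o][:,::-1]
    im=np.where((im.sum(2)==0)[...,None],cv2.dilate(im,np.ones((3,3))),im)
    for y in range(-400,500,100): cv2.putText(im,str(y),(int((y1-y)/res),10),0,.35,(0,255,255)); cv2.line(im,(int((y1-y)/res),12),(int((y1-y)/res),20),(0,255,255))
    for x in range(300,900,100): cv2.putText(im,str(x),(0,int((x1-x)/res)),0,.35,(0,255,255))
    return im
if __name__=="__main__":
    cv2.imwrite("pics/o_side.png",ortho(load("side0"))); cv2.imwrite("pics/o_scene.png",ortho(load("scene0")))
    c=cloud(load("side0"))
    for uv in [(195,200),(193,195),(200,300),(230,202),(315,240),(340,208),(290,165),(288,228),(320,305)]: print(uv,c[uv[1],uv[0]].round())
E
python3 ortho.py
```

```text
(195, 200) [ 653. -151.  102.]
(193, 195) [ 659. -165.  104.]
(200, 300) [629. -11.   5.]
(230, 202) [ 615. -329.    3.]
(315, 240) [ 451. -113.   52.]
(340, 208) [ 390. -268.   29.]
(290, 165) [ 487. -451.   39.]
(288, 228) [ 493. -208.   16.]
(320, 305) [448.   3.  14.]
```

View pics/o_side.png

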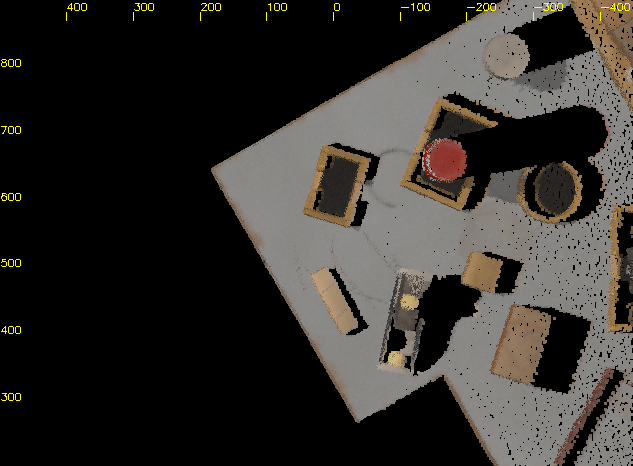

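The map shows the tape tray at about (613,-8), sanding tray and jar (665,-165), stand (615,-325), plane (425,-105), sanding block (370,-280), scrap (490,-225) and strip (440,0). Now to get precise fits.

```bash
cat > fit.py <<'E'
from h import *
def rect(s,cx,cy,rx,ry,z0,z1,name="",res=1.0):
    c=cloud(s).reshape(-1,3); g=(s[1].ravel()>0)&(abs(c[:,0]-cx)<rx)&(abs(c[:,1]-cy)<ry)&(c[:,2]>z0)&(c[:,2]<z1)
    q=c[g]
    if len(q)<20: print(name,"few",len(q)); return
    # drop isolated points
    im=np.zeros((int(2*rx)+2,int(2*ry)+2),np.uint8); i=(q[:,0]-cx+rx).astype(int); j=(q[:,1]-cy+ry).astype(int); im[i,j]=1
    im=cv2.morphologyEx(im,cv2.MORPH_CLOSE,np.ones((7,7))); n,l,st,_=cv2.connectedComponentsWithStats(im); k=1+st[1:,4].argmax()
    q=q[l[i,j]==k]
    (x,y),(w,h),a=cv2.minAreaRect(q[:,:2].astype(np.float32))
    if w>h: a+=0; L=a
    else: L=a+90
    (ex,ey),er=cv2.minEnclosingCircle(q[:,:2].astype(np.float32))
    print(f"{name}: c=({x:.1f},{y:.1f}) size {max(w,h):.1f}x{min(w,h):.1f} longdir {((L+90)%180)-90:.1f}deg n={len(q)} zmed {np.median(q[:,2]):.1f} circ ({ex:.1f},{ey:.1f},{er:.1f})")
    return q
E
python3 - <<'E'
from fit import *
for n in("side0","scene0"):
    s=load(n); print(n)
    rect(s,613,-8,75,70,11,21,"tray_tape")
    rect(s,665,-165,95,85,11,21,"tray_sand")
    rect(s,615,-325,62,62,11,21,"stand")
    rect(s,485,-460,120,70,11,21,"tray_plane")
    rect(s,665,-165,60,60,92,106,"jar lid")
    rect(s,490,-455,70,45,54,68,"tape top")
    rect(s,430,-105,95,60,22,36,"plane cheeks")
    q=rect(s,430,-105,95,60,24,70,"plane all")
    if q is not None:
        for x in range(340,520,15):
            t=q[abs(q[:,0]-x)<8]
            if len(t): print(x,t[:,2].max().round(),t[:,1].mean().round(),end='; ')
        print()
    rect(s,370,-280,80,70,25,37,"sand")
    rect(s,490,-225,50,50,12,24,"scrap")
E
```

```text
side0
tray_tape: c=(586.8,5.8) size 74.7x38.8 longdir 75.1deg n=501 zmed 15.2 circ (587.0,5.6,39.6)
tray_sand: c=(626.6,-156.0) size 102.1x54.9 longdir 65.9deg n=426 zmed 14.3 circ (626.2,-155.5,55.2)
stand: c=(608.5,-325.3) size 97.6x86.0 longdir -80.3deg n=261 zmed 13.5 circ (613.1,-324.6,50.6)
tray_plane: c=(553.1,-460.9) size 89.1x77.0 longdir 87.6deg n=201 zmed 13.7 circ (554.4,-459.2,54.2)
jar lid: c=(658.9,-166.6) size 63.2x63.0 longdir 3.5deg n=706 zmed 102.9 circ (659.9,-167.7,33.3)
tape top: c=(495.1,-462.0) size 58.8x35.8 longdir 8.2deg n=220 zmed 61.8 circ (494.9,-463.2,31.5)
plane cheeks: c=(422.6,-109.3) size 103.8x55.3 longdir -10.2deg n=637 zmed 28.1 circ (421.1,-107.2,56.1)
plane all: c=(430.0,-110.6) size 118.8x55.3 longdir -10.2deg n=1235 zmed 38.2 circ (429.2,-111.6,61.7)
370 27.0 -122.0; 385 30.0 -103.0; 400 31.0 -101.0; 415 37.0 -104.0; 430 58.0 -101.0; 445 58.0 -102.0; 460 56.0 -106.0; 475 56.0 -110.0; 490 54.0 -110.0; 
sand: c=(382.9,-283.1) size 110.2x65.8 longdir -18.6deg n=841 zmed 28.3 circ (382.4,-284.2,61.8)
scrap: c=(491.2,-223.0) size 53.7x50.4 longdir
[... 501 characters left out ...]
1.5deg n=357 zmed 104.1 circ (659.6,-169.2,33.6)
tape top: c=(495.3,-464.5) size 59.8x37.5 longdir 4.9deg n=198 zmed 63.1 circ (496.2,-465.1,32.3)
plane cheeks: c=(423.7,-111.3) size 102.4x53.9 longdir -13.0deg n=428 zmed 28.9 circ (422.6,-110.9,55.8)
plane all: c=(433.7,-113.1) size 117.9x53.4 longdir -11.9deg n=846 zmed 38.1 circ (432.1,-114.2,62.1)
370 27.0 -124.0; 385 32.0 -108.0; 400 33.0 -108.0; 415 39.0 -109.0; 430 60.0 -108.0; 445 60.0 -106.0; 460 58.0 -111.0; 475 57.0 -114.0; 490 57.0 -115.0; 
sand: c=(393.4,-287.4) size 93.4x64.1 longdir -20.5deg n=557 zmed 30.2 circ (393.6,-286.4,53.9)
scrap: c=(492.4,-224.3) size 52.7x52.2 longdir -17.1deg n=328 zmed 17.9 circ (491.8,-224.9,36.0)
```

```bash
sed -i 's/res=1.0):/res=1.0,comp=True):/; s/q=q\[l\[i,j\]==k\]/if comp: q=q[l[i,j]==k]\n    else: q=q[(st[:,4]>60)[l[i,j]]]/' fit.py
python3 - <<'E'
from fit import *
for n in("side0","scene0"):
    s=load(n); print(n)
    rect(s,613,-8,75,70,11,21,"tray_tape",comp=False)
    rect(s,665,-165,95,85,11,21,"tray_sand",comp=False)
    rect(s,485,-460,120,70,11,21,"tray_plane",comp=False)
    rect(s,430,-105,95,60,4,36,"plane",comp=True)
    rect(s,382,-283,80,70,4,37,"sand")
    rect(s,441,0,70,60,10,20,"strip")
E
python3 - <<'E'
import numpy as np
# first guess: from TCP/yaw to over tape
yaw=.373;d=np.array([495-191,-463+489])
print(np.cos(yaw)*d[0]+np.sin(yaw)*d[1], np.sin(yaw)*d[0]-np.cos(yaw)*d[1])
E
```

```text
side0
tray_tape: c=(620.0,-4.5) size 108.4x74.5 longdir -16.7deg n=969 zmed 15.1 circ (619.9,-4.9,63.5)
tray_sand: c=(668.1,-174.3) size 144.8x102.2 longdir -23.6deg n=885 zmed 14.5 circ (668.6,-173.8,86.1)
tray_plane: c=(479.5,-457.4) size 224.2x90.8 longdir -2.4deg n=536 zmed 13.9 circ (479.0,-455.0,118.3)
plane: c=(417.8,-108.1) size 153.6x55.8 longdir -11.4deg n=2040 zmed 16.8 circ (418.1,-105.9,80.8)
sand: c=(383.2,-282.1) size 110.3x67.9 longdir -18.6deg n=1396 zmed 27.5 circ (382.6,-283.0,62.6)
strip: c=(449.0,-1.0) size 101.4x30.1 longdir 28.7deg n=951 zmed 13.5 circ (449.0,-0.9,51.6)
scene0
tray_tape: c=(620.8,-7.2) size 111.1x74.0 longdir -16.0deg n=477 zmed 15.5 circ (621.1,-5.9,63.6)
tray_sand: c=(668.7,-176.6) size 147.5x102.0 longdir -23.7deg n=481 zmed 15.6 circ (667.9,-173.7,85.1)
tray_plane: c=(498.1,-461.5) size 190.3x92.8 longdir -1.8deg n=409 zmed 15.8 circ (497.9,-460.7,103.0)
plane: c=(410.2,-108.4) size 140.4x54.1 longdir -12.4deg n=1286 zmed 17.8 circ (411.1,-106.7,73.7)
sand: c=(393.6,-286.9) size 93.3x65.6 longdir -20.2deg n=750 zmed 29.5 circ (393.6,-286.4,53.9)
strip: c=(450.5,-3.1) size 99.9x32.6 longdir 28.8deg n=559 zmed 14.0 circ (449.2,-2.0,51.0)
292.5711252081101 86.56868194942301
```

```bash
python3 -m crank '[[[1,3,0.9,0,2],[1,7,2,0,5],[1,11,3.2,0,8],[1,15,4.5,0,11],[1,19,5.6,0,14],[1,22,6.5,0,18],[1,22,6.5,0,18],[1,22,6.5,0,18],[1,22,6.5,0,18],[1,22,6.5,0,18]]]'
python3 - <<'E'
from fit import *
s=shot("wrist","w1"); c=cloud(s); print(s[2].round(2)); print(bot.get_obs()["tool_pos"],bot.get_obs()["tcp_rot"])
rect(s,495,-463,70,45,40,72,"tape top")
rect(s,485,-460,150,70,11,21,"tray_plane",comp=False)
for n in("side0","scene0"):
    q=cloud(load(n)).reshape(-1,3); g=(abs(q[:,0]-495)<70)&(q[:,1]<-500)&(q[:,1]>-620)&(q[:,2]>60); print(n,g.sum(), q[g].max(0) if g.any() else 0)
E
```

```text
time: 1.15
tool_pos: [418.6, -469.8, 226.9]
tcp_rot: [3.141, 0.0, 0.058]
contact_force: [-0.4, 0.3, -0.1]
grip_width: 91.9
finger_force: 0.0
[[ 6.0000e-02 -9.5000e-01 -3.1000e-01  5.0192e+02]
 [-1.0000e+00 -5.0000e-02 -2.0000e-02 -4.6587e+02]
 [ 0.0000e+00  3.1000e-01 -9.5000e-01  3.8549e+02]
 [ 0.0000e+00  0.0000e+00  0.0000e+00  1.0000e+00]]
[ 418.68288039 -469.80967415  227.00217431] [3.14136173e+00 6.49069640e-05 5.74089658e-02]
tape top: c=(494.4,-466.6) size 67.6x35.3 longdir 4.8deg n=3122 zmed 66.0 circ (494.6,-468.2,36.0)
tray_plane: c=(453.2,-466.2) size 245.0x106.5 longdir 5.0deg n=4189 zmed 16.5 circ (454.3,-476.5,129.6)
side0 0 0
scene0 0 0
```

View pics/w1.png

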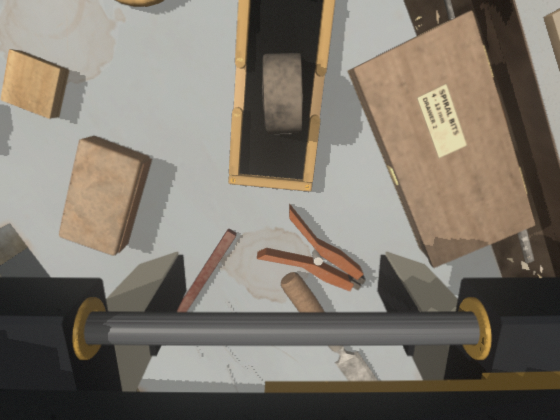

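The tape sits at (282,92) px, clear on both sides; the bits box to the right is lower than the gripper body. Descend and grip.

```bash
python3 -m crank '[[[1,4,0,0,0],[1,7.6,-0.1,2,0],[1,7.6,-0.1,6,0],[1,7.6,-0.1,10,0],[1,7.6,-0.1,14,0],[1,7.6,-0.1,17,0],[1,7.6,-0.1,19,0],[1,7.6,-0.1,20.2,0],[1,7.6,-0.1,20.2,0],[1,7.6,-0.1,20.2,0]]]'
python3 -m crank '[[[0,0,0,0,0],[0,0,0,0,0],[0,0,0,0,0],[0,0,0,0,0],[0,0,0,0,0],[0,0,0,0,0],[0,0,0,0,0],[0,0,0,0,0],[0,0,0,0,0],[0,0,0,0,0]]]'
```

```text
time: 2.2
tool_pos: [495.8, -464.7, 25.9]
tcp_rot: [3.14, -0.001, 0.058]
contact_force: [0.2, -0.3, 0.4]
grip_width: 91.8
finger_force: 0.0
time: 3.2
tool_pos: [495.7, -464.2, 24.8]
tcp_rot: [3.141, -0.0, 0.059]
contact_force: [-0.3, -1.0, 0.4]
grip_width: 31.9
finger_force: 29.9
```

```bash
python3 -m crank '[[[0,0,0,-1.5,0],[0,0,0,-5,0],[0,0,0,-9,0],[0,0,0,-13,0],[0,0.7,-2,-15.5,0],[0,1.7,-5,-15.5,2],[0,2.9,-8.5,-15.5,4],[0,4,-12,-15.5,6],[0,5.2,-15.5,-15.5,8],[0,6.4,-19,-15.5,10]]]'
python3 -m crank '[[[0,1.3,-3.3,0,2],[0,2.5,-6.8,0,4],[0,3.8,-10.3,0,6],[0,5,-13.8,0,8],[0,6.2,-17.3,0,9.7],[0,7.4,-20.8,0,9.7],[0,8.5,-24,0,9.7],[0,8.8,-26,0,9.7],[0,8.8,-26,0,9.7],[0,8.8,-26,0,9.7]]]'
python3 - <<'E'
from h import *
s=shot("wrist","w2"); shot("side","s2")
o=bot.get_obs(); print(o["tool_pos"],o["tcp_rot"])
E
```

```text
time: 4.2
tool_pos: [548.4, -268.8, 180.6]
tcp_rot: [-3.141, -0.0, -0.118]
contact_force: [-0.2, 0.6, -2.9]
grip_width: 32.1
finger_force: 29.9
time: 5.2
tool_pos: [665.5, -22.1, 180.1]
tcp_rot: [3.141, 0.0, -0.284]
contact_force: [0.0, 0.4, -1.3]
grip_width: 31.9
finger_force: 29.9
[665.48854751 -23.34330946 180.04993413] [ 3.14112065e+00  5.30345511e-05 -2.86041487e-01]
```

View pics/w2.png

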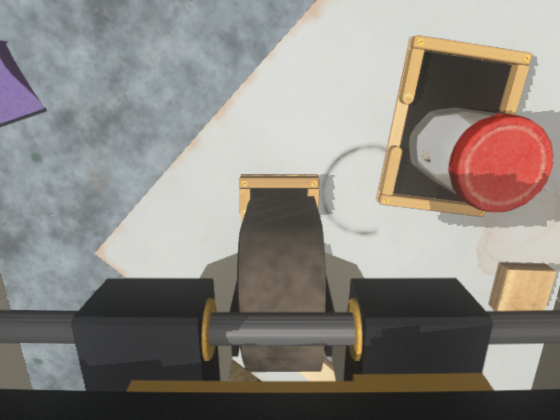

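The tape is held over the back of its tray (far rim at (280,185) px), and I overshot along x because the second call used rotated axes. Correct this, then descend.

```bash
python3 -m crank '[[[0,-2,-0.2,0,0],[0,-4,-0.4,0,0],[0,-4.7,-0.4,3,0],[0,-4.7,-0.4,6,0],[0,-4.7,-0.4,9,0],[0,-4.7,-0.4,11.5,0],[0,-4.7,-0.4,12.5,0],[0,-4.7,-0.4,12.5,0],[0,-4.7,-0.4,12.5,0],[0,-4.7,-0.4,12.5,0]]]'
python3 - <<'E'
from fit import *
s=shot("wrist","w3"); t=shot("side","s3"); shot("scene","c3")
o=bot.get_obs(); print(o["tool_pos"],o["tcp_rot"])
for n in("w3","s3","c3"): rect(load(n),620,-6,75,70,11,19,n,comp=False)
for n in("w3","w2"): rect(load(n),668,-175,95,85,11,21,n+" sandtray",comp=False)
cv2.imwrite("pics/v3.png",np.hstack([s[0][120:400,120:440],t[0][150:430,60:380]])[:,:,::-1])
E
```

```text
time: 6.3
tool_pos: [623.0, -5.7, 56.5]
tcp_rot: [-3.141, -0.003, -0.286]
contact_force: [-0.8, 0.2, -1.6]
grip_width: 31.7
finger_force: 29.9
[622.50955934  -5.43214586  55.89445542] [-3.14136051e+00 -2.06593202e-03 -2.85155556e-01]
w3: c=(653.0,-17.3) size 72.5x39.0 longdir 73.4deg n=4335 zmed 16.5 circ (653.9,-17.6,39.5)
s3: c=(620.3,-4.5) size 108.2x75.0 longdir -17.0deg n=754 zmed 15.0 circ (619.8,-4.3,63.2)
c3: c=(621.2,-6.4) size 112.9x73.3 longdir -15.8deg n=354 zmed 15.5 circ (621.9,-5.6,64.7)
w3 sandtray: c=(654.7,-153.1) size 100.5x67.8 longdir -23.2deg n=5648 zmed 16.4 circ (654.4,-153.0,59.7)
w2 sandtray: c=(667.9,-177.7) size 144.7x100.9 longdir -23.4deg n=5181 zmed 16.5 circ (668.4,-177.6,86.3)Traceback (most recent call last):
  File "<stdin>", line 6, in <module>
    return _nx.concatenate(arrs, 1, dtype=dtype, casting=casting)
           ~~~~~~~~~~~~~~~^^^^^^^^^^^^^^^^^^^^^^^^^^^^^^^^^^^^^^^
ValueError: all the input array dimensions except for the concatenation axis must match exactly, but along dimension 0, the array at index 0 has size 280 and the array at index 1 has size 270
```

```bash
python3 -m crank '[[[0,-0.1,0,0.7,0],[0,-0.1,0,1.4,0],[0,-0.1,0,2,0],[0,-0.1,0,2.5,0],[0,-0.1,0,2.8,0],[0,-0.1,0,3,0],[0,-0.1,0,3.1,0],[0,-0.1,0,3.1,0],[0,-0.1,0,3.1,0],[0,-0.1,0,3.1,0]]]'
```

```text
time: 7.45
tool_pos: [620.7, -5.0, 24.8]
tcp_rot: [3.141, 0.0, -0.285]
contact_force: [-3.3, -0.1, 6.1]
grip_width: 31.6
finger_force: 29.9
```

```bash
python3 -m crank '[[[0.4,0,0,0,0],[0.7,0,0,0,0],[1,0,0,0,0],[1,0,0,0,0],[1,0,0,0,0],[1,0,0,-2,0],[1,0,0,-6,0],[1,0,0,-10,0],[1,0,0,-14,0],[1,0,0,-16,0]]]'
python3 -m crank '[[[1,1.5,2.8,0,0],[1,3.5,6.2,0,0],[1,5.5,9.7,0,0],[1,7.5,13,0,0],[1,8.3,14.6,0,0],[1,8.3,14.6,0,0],[1,8.3,14.6,0,0],[1,8.3,14.6,0,0],[1,8.3,14.6,0,0],[1,8.3,14.6,0,0]]]'
python3 - <<'E'
from fit import *
for n in("side","scene"):
    s=shot(n,n+"4"); rect(s,620,-6,70,60,45,75,"tape"); rect(s,620,-6,70,60,66,69.5,"tape top");rect(s,615,-326,62,62,11,21,"stand",comp=False)
o=bot.get_obs(); print(o["tool_pos"],o["tcp_rot"])
a=[cv2.imread(f"pics/{n}4.png")[130:340,60:380] for n in("side","scene")]
cv2.imwrite("pics/v4.png",np.hstack(a))
E
```

```text
time: 8.45
tool_pos: [622.3, -5.2, 187.9]
tcp_rot: [-3.141, -0.006, -0.285]
contact_force: [0.2, -0.6, -0.1]
grip_width: 91.7
finger_force: 0.0
time: 9.45
tool_pos: [659.5, -167.3, 184.0]
tcp_rot: [-3.142, -0.0, -0.284]
contact_force: [0.4, -0.1, 0.8]
grip_width: 92.1
finger_force: 0.0
tape: c=(619.8,-2.2) size 64.1x36.6 longdir -16.5deg n=1051 zmed 61.1 circ (620.1,-3.5,34.8)
tape top: c=(620.4,-3.4) size 35.2x33.4 longdir -12.3deg n=244 zmed 66.8 circ (620.9,-3.7,21.2)
stand: c=(608.3,-324.2) size 97.2x86.1 longdir -80.3deg n=255 zmed 13.5 circ (614.4,-325.4,50.8)
tape: c=(619.6,-3.4) size 67.3x35.4 longdir -14.7deg n=454 zmed 62.1 circ (620.7,-2.6,35.1)
tape top: c=(621.0,-5.0) size 39.1x32.2 longdir -18.0deg n=122 zmed 67.2 circ (622.1,-4.6,22.7)
stand: c=(615.0,-325.9) size 98.2x97.4 longdir -58.1deg n=278 zmed 15.3 circ (614.5,-326.4,50.7)
[ 659.54346486 -167.7682686   183.93775236] [ 3.14154439e+00 -2.30127786e-04 -2.84231680e-01]
```

View pics/v4.png

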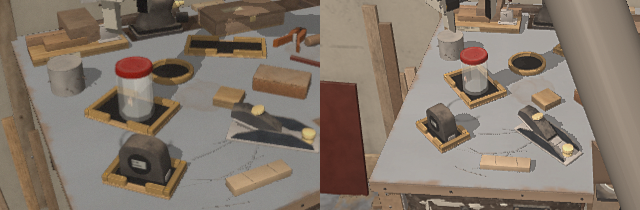

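The tape stands upright in its tray (left half, (150,170) px). Next, the jar.

```bash
python3 -m crank '[[[1,0,0,2,0],[1,0,0,5,0],[1,0,0,8,0],[1,0,0,10.5,0],[1,0,0,12,0],[1,0,0,12.7,0],[1,0,0,12.7,0],[1,0,0,12.7,0],[1,0,0,12.7,0],[1,0,0,12.7,0]]]'
python3 -m crank '[[[0,0,0,0,0],[0,0,0,0,0],[0,0,0,0,0],[0,0,0,0,0],[0,0,0,0,0],[0,0,0,0,0],[0,0,0,0,0],[0,0,0,-1,0],[0,0,0,-3,0],[0,0,0,-6,0]]]'
```

```text
time: 10.55
tool_pos: [660.1, -168.8, 58.0]
tcp_rot: [3.141, -0.002, -0.285]
contact_force: [-0.1, 0.3, 0.3]
grip_width: 91.8
finger_force: 0.0
time: 11.55
tool_pos: [657.7, -167.3, 114.5]
tcp_rot: [-3.14, 0.007, -0.285]
contact_force: [-0.0, -0.2, -6.5]
grip_width: 63.7
finger_force: 30.0
```

Width 63.7 is wider than the 60 mm body, so I'll look before moving on.

Run:
```python
from fit import *
s=shot("side","s5"); c=cloud(s); o=bot.get_obs(); print(o["tool_pos"],o["grip_width"],o["contact_force"])
cv2.imwrite("pics/v5.png",cv2.resize(s[0][80:280,100:300,::-1],(600,600)))
```

```text
[ 660.88092233 -168.40964113  122.01043764] 64.25499870396787 [ 2.28796538 -0.13217403  0.31886168]
```

View pics/v5.png

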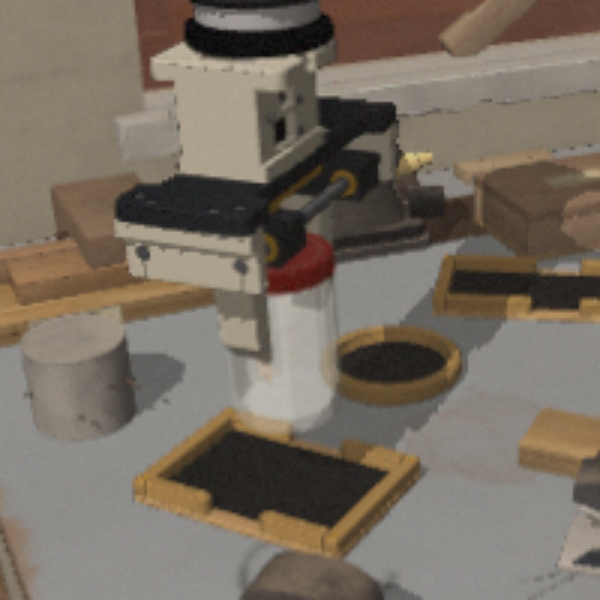

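```bash
python3 -m crank '[[[0,0,0,0,0],[0,0,0,0,0],[0,0,0,0,0],[0,0,0,0,0],[0,0,0,0,0],[0,0,0,0,0],[0,0,0,0,0],[0,0,0,0,0],[0,0,0,0,0],[0,0,0,0,0]]]'
python3 - <<'E'
from fit import *
for n in("side","scene"):
    s=shot(n,n+"6"); c=cloud(s); p=s[0].astype(int)
    m=(p[...,0]>p[...,1]*2)&(p[...,0]>90)&(abs(c[...,0]-660)<80)&(abs(c[...,1]+168)<80)
    q=c[m]; print(n,len(q),np.percentile(q,[1,50,99],axis=0).round(1).tolist())
o=bot.get_obs(); print(o["tool_pos"],o["grip_width"],o["contact_force"],o["moment"])
E
```

```text
time: 12.6
tool_pos: [659.5, -168.5, 116.8]
tcp_rot: [3.142, -0.0, -0.285]
contact_force: [0.3, -0.4, -5.3]
grip_width: 63.4
finger_force: 30.0
side 123 [[631.2, -189.7, 162.0], [641.6, -158.5, 163.9], [656.9, -136.3, 165.3]]
scene 219 [[628.8, -196.7, 156.5], [648.8, -165.5, 164.7], [668.9, -137.4, 167.4]]
[ 659.50137461 -168.51381509  116.7775127 ] 63.42904883596662 [-0.72888345  0.33501234 -5.52036756] [ 0.03980399  0.05714002 -0.06380495]
```

```bash
python3 -m crank '[[[0,0,2,-1,0],[0,0.1,5,-1,0],[0,0.1,8.5,-1,0],[0,0.1,12,-1,0],[0,0.1,15,-1,0],[0,0.1,16.4,-1,0],[0,0.1,16.4,1,0],[0,0.1,16.4,2.5,0],[0,0.1,16.4,2.5,0],[0,0.1,16.4,2.5,0]]]'
python3 - <<'E'
from fit import *
o=bot.get_obs(); print(o["tool_pos"],o["grip_width"])
for n in("side","scene","wrist"):
    s=shot(n,n+"7"); c=cloud(s); p=s[0].astype(int)
    rect(s,615,-326,62,62,11,21,n+" stand",comp=False); rect(s,615,-326,60,60,125,146,n+" lid")
E
```

```text
time: 13.7
tool_pos: [614.4, -325.4, 91.4]
tcp_rot: [-3.141, 0.001, -0.284]
contact_force: [0.4, -1.1, -5.3]
grip_width: 63.7
finger_force: 30.0
[ 614.44297344 -325.3936858    91.4218568 ] 63.65629230122814
side stand: c=(613.5,-318.9) size 97.3x89.4 longdir 7.6deg n=257 zmed 13.6 circ (613.9,-323.8,50.4)
side lid: c=(606.0,-303.5) size 80.4x28.4 longdir 55.3deg n=261 zmed 134.4 circ (612.8,-308.3,40.3)
scene stand: c=(611.1,-319.2) size 97.9x84.4 longdir 29.5deg n=212 zmed 15.3 circ (615.0,-325.8,50.5)
scene lid: c=(603.7,-321.5) size 101.1x42.8 longdir 83.8deg n=350 zmed 139.7 circ (611.8,-323.1,51.4)
wrist stand: c=(627.6,-334.2) size 98.8x71.0 longdir 71.2deg n=3529 zmed 16.1 circ (614.3,-329.4,49.7)
wrist lid: c=(620.5,-328.7) size 96.0x53.6 longdir 72.5deg n=17678 zmed 141.2 circ (624.4,-329.9,48.0)
```

```bash
python3 -m crank '[[[0,0,0.1,0.7,0],[0,0,0.1,1.4,0],[0,0,0.1,2,0],[0,0,0.1,2.5,0],[0,0,0.1,2.9,0],[0,0,0.1,3.2,0],[0,0,0.1,3.4,0],[0,0,0.1,3.4,0],[0,0,0.1,3.4,0],[0,0,0.1,3.4,0]]]'
```

```text
time: 14.85
tool_pos: [614.2, -327.2, 58.1]
tcp_rot: [3.141, -0.001, -0.285]
contact_force: [-0.1, -1.0, -6.4]
grip_width: 63.8
finger_force: 30.0
```

Not down yet; lower by small steps until contact.

```bash
python3 -m crank '[[[0,0,0,0.05,0],[0,0,0,0.1,0],[0,0,0,0.12,0],[0,0,0,0.15,0],[0,0,0,0.15,0],[0,0,0,0.15,0],[0,0,0,0.15,0],[0,0,0,0.15,0],[0,0,0,0.15,0],[0,0,0,0.15,0]]]'; python3 -c "
from h import *
print(bot.get_obs())"
```

```text
time: 15.85
tool_pos: [614.3, -327.4, 56.8]
tcp_rot: [3.141, -0.001, -0.285]
contact_force: [-0.9, 0.3, 4.1]
grip_width: 63.7
finger_force: 30.0
{'time': 15.85, 'joint_positions': array([-5.99575344e-01,  8.04970496e-01,  1.19087031e+00, -8.98357785e-05,
        1.14465852e+00,  1.25652567e+00]), 'dq': array([ 3.74723093e-04, -1.99593169e-04,  8.77699014e-05,  1.11657362e-04,
        3.97128507e-04, -1.45412564e-03]), 'tau': array([ 1.91029748e-01, -6.11507750e+01, -2.23153728e+01, -3.52687156e-02,
       -2.91825375e-01,  1.21897800e-02]), 'tool_pos': array([ 614.28836961, -327.36443094,   56.78806366]), 'tcp_rot': array([ 3.14117685e+00, -1.01447737e-03, -2.85267388e-01]), 'contact_force': array([-0.8779589 ,  0.28482981,  4.08181847]), 'moment': array([0.26526513, 0.07796182, 0.0479885 ]), 'finger_force': 29.975852966308594, 'grip_width': 63.70193101208597}
```

```bash
python3 -m crank '[[[0.3,0,0,0,0],[0.6,0,0,0,0],[1,0,0,0,0],[1,0,0,0,0],[1,0,0,0,0],[1,0,0,-2,0],[1,0,0,-5,0],[1,0,0,-9,0],[1,0,0,-13,0],[1,0,0,-16,0]]]'
python3 -m crank '[[[1,-2.5,-1.3,0,0],[1,-6,-3.2,0,-2],[1,-10,-5.3,0,-4.9],[1,-14,-7.4,0,-4.9],[1,-18,-9.5,0,-4.9],[1,-22,-11.6,0,-4.9],[1,-26,-13.7,0,-4.9],[1,-28.2,-14.8,0,-4.9],[1,-28.2,-14.8,0,-4.9],[1,-28.2,-14.8,0,-4.9]]]'
python3 - <<'E'
from fit import *
o=bot.get_obs(); print(o["tool_pos"],o["tcp_rot"])
for n in("side","scene","wrist"):
    s=shot(n,n+"8")
    rect(s,615,-326,62,62,92,110,n+" lid")
    if n!="scene": rect(s,418,-109,100,60,4,36,n+" plane")
    if n!="wrist": rect(s,485,-460,120,70,11,21,"tray_plane",comp=False); rect(s,668,-175,95,85,11,21,"sandtray",comp=False)
w=cv2.imread("pics/wrist8.png");t=cv2.imread("pics/side8.png")[110:320,60:340]
cv2.imwrite("pics/v8.png",np.hstack([cv2.resize(w,(400,300)),cv2.resize(t,(400,300))]))
E
```

```text
time: 16.85
tool_pos: [614.4, -327.3, 219.0]
tcp_rot: [3.141, -0.002, -0.285]
contact_force: [0.5, -0.7, -0.1]
grip_width: 91.8
finger_force: 0.0
time: 17.85
tool_pos: [385.4, -105.8, 216.7]
tcp_rot: [3.141, -0.002, -0.199]
contact_force: [0.9, -0.3, -0.7]
grip_width: 91.9
finger_force: 0.0
[ 385.40967516 -105.83037948  216.65541152] [ 3.14099168e+00 -1.57610130e-03 -1.99024229e-01]
side lid: c=(612.8,-323.3) size 63.1x62.7 longdir -83.6deg n=458 zmed 102.7 circ (613.4,-324.2,32.9)
side plane: c=(418.1,-107.4) size 154.4x54.2 longdir -11.7deg n=2018 zmed 16.9 circ (417.9,-107.0,80.7)
tray_plane: c=(479.0,-457.7) size 224.2x91.8 longdir -1.5deg n=464 zmed 13.6 circ (479.7,-464.6,116.3)
sandtray: c=(668.0,-174.4) size 144.8x102.5 longdir -22.7deg n=807 zmed 14.4 circ (668.6,-173.6,86.0)
scene lid few 11
tray_plane: c=(477.2,-461.7) size 221.2x92.3 longdir -3.1deg n=394 zmed 15.5 circ (475.4,-471.5,112.1)
sandtray: c=(668.8,-176.3) size 148.4x101.3 longdir -23.5deg n=503 zmed 15.6 circ (667.8,-175.6,86.5)
wrist lid few 0
wrist plane: c=(417.2,-106.8) size 156.4x59.7 longdir -11.8deg n=5246 zmed 15.3 circ (416.8,-108.9,82.4)
```

View pics/v8.png

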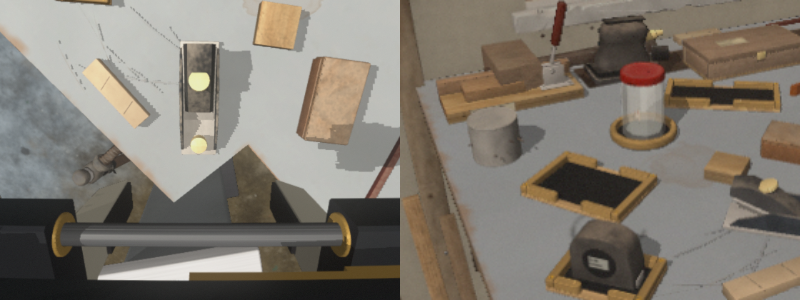

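The jar stands in its stand (right half, (643,110) px). The plane is at (199,97) px in the left half with its lever cap end pointing away from the robot; there is room for the fingers on both sides.

```bash
python3 -m crank '[[[0.85,2,-0.2,0,0],[0.85,4,-0.4,2,0],[0.85,4,-0.4,6,0],[0.85,4,-0.4,10,0],[0.85,4,-0.4,14,0],[0.85,4,-0.4,17.5,0],[0.85,4,-0.4,20,0],[0.85,4,-0.4,20.7,0],[0.85,4,-0.4,20.7,0],[0.85,4,-0.4,20.7,0]]]'
python3 -m crank '[[[0.85,0,0,0.3,0],[0.85,0,0,0.5,0],[0.85,0,0,0.5,0],[0,0,0,0.5,0],[0,0,0,0.5,0],[0,0,0,0.5,0],[0,0,0,0.5,0],[0,0,0,0.5,0],[0,0,0,0.5,0],[0,0,0,0.5,0]]]'
```

```text
time: 19.0
tool_pos: [426.0, -110.3, 9.9]
tcp_rot: [3.141, -0.001, -0.2]
contact_force: [0.2, -0.2, 0.2]
grip_width: 78.2
finger_force: 0.0
time: 20.0
tool_pos: [425.2, -110.1, 4.3]
tcp_rot: [3.141, -0.0, -0.2]
contact_force: [0.1, -2.7, 1.7]
grip_width: 50.4
finger_force: 30.0
```

```bash
python3 -m crank '[[[0,0,0,-0.5,0],[0,0,0,-1,0],[0,0,0,-2,0],[0,0,0,-4,0],[0,0,0,-6,0],[0,0,0,-8,0],[0,0,0,-10,0],[0,0,0,-11.5,0],[0,0,0,-11.5,0],[0,0,0,-11.5,0]]]'
python3 - <<'E'
from fit import *
for n in("w1","side8","scene8","scene0"): rect(load(n),500,-461,102,56,11,21,n+" tray_plane",comp=False)
rect(load("w1"),383,-283,80,70,25,37,"sand w1")
s=shot("side","s9");print(bot.get_obs()["moment"],bot.get_obs()["contact_force"],bot.get_obs()["tool_pos"])
rect(s,418,-108,100,70,110,175,"plane held")
c=cloud(s);m=(abs(c[...,0]-418)<100)&(abs(c[...,1]+100)<60)&(c[...,2]>105)&(c[...,2]<175)
q=c[m]
for x in range(340,520,12):
    t=q[abs(q[:,0]-x)<6]
    if len(t): print(x,t[:,2].min().round(),t[:,2].max().round(),end='; ')
E
```

```text
time: 21.0
tool_pos: [424.6, -109.5, 119.1]
tcp_rot: [-3.142, 0.0, -0.2]
contact_force: [-0.5, 0.9, -7.1]
grip_width: 51.0
finger_force: 30.0
w1 tray_plane: c=(489.8,-463.2) size 178.3x86.9 longdir -2.0deg n=3848 zmed 16.5 circ (490.2,-463.7,97.8)
side8 tray_plane: c=(496.2,-458.1) size 189.8x91.8 longdir -1.5deg n=438 zmed 13.6 circ (496.1,-460.6,102.8)
scene8 tray_plane: c=(494.9,-460.5) size 184.7x92.4 longdir -1.3deg n=362 zmed 15.5 circ (492.0,-461.5,98.0)
scene0 tray_plane: c=(498.1,-461.5) size 190.3x92.8 longdir -1.8deg n=409 zmed 15.8 circ (497.9,-460.7,103.0)
sand w1: c=(382.2,-287.9) size 111.6x66.6 longdir -18.4deg n=6579 zmed 30.5 circ (382.2,-287.8,62.4)
[-0.02505621  0.08881873 -0.06140183] [-0.38452611 -0.55824575 -7.1485982 ] [ 424.34543083 -109.39301227  118.65738419]
plane held: c=(419.9,-96.6) size 154.8x71.1 longdir -11.6deg n=2446 zmed 129.7 circ (418.0,-104.1,80.3)
340 118.0 121.0; 352 114.0 141.0; 364 113.0 141.0; 376 115.0 143.0; 388 114.0 144.0; 400 113.0 145.0; 412 114.0 145.0; 424 114.0 162.0; 436 115.0 163.0; 448 114.0 160.0; 460 113.0 158.0; 472 114.0 170.0; 484 113.0 169.0; 496 114.0 166.0;
```

Held level. Carry it to its tray.

```bash
python3 -m crank '[[[0,0.9,2,0,0],[0,2.5,5.5,0,-1],[0,4.1,9,0,-3],[0,5.8,12.8,0,-4.5],[0,7.5,16.6,0,-6],[0,9.2,20.4,0,-8],[0,11,24.4,0,-9.7],[0,12.7,28.2,0,-9.7],[0,14,31,0,-9.7],[0,14.8,32.9,0,-9.7]]]'
python3 -m crank '[[[0,0,0,0,0],[0,0,0,0,0],[0,0,0,1,0],[0,0,0,3,0],[0,0,0,5,0],[0,0,0,7,0],[0,0,0,7.5,0],[0,0,0,7.5,0],[0,0,0,7.5,0],[0,0,0,7.5,0]]]'
python3 - <<'E'
from fit import *
for n in("side","scene","wrist"): rect(shot(n,n+"10"),500,-461,102,56,11,20,n+" tray_plane",comp=False)
s=load("wrist10"); rect(s,504,-461,102,60,35,80,"plane in wrist"); print(bot.get_obs()["tool_pos"],bot.get_obs()["tcp_rot"])
t=cv2.imread("pics/side10.png")[90:300,180:460]
cv2.imwrite("pics/v10.png",np.hstack([cv2.resize(cv2.imread("pics/wrist10.png"),(400,300)),cv2.resize(t,(400,300))]))
E
```

```text
time: 22.05
tool_pos: [504.1, -463.4, 116.3]
tcp_rot: [-3.139, 0.002, -0.032]
contact_force: [0.5, 0.2, -7.3]
grip_width: 50.6
finger_force: 30.0
time: 23.05
tool_pos: [505.5, -462.1, 45.7]
tcp_rot: [3.14, -0.002, -0.03]
contact_force: [-0.1, 0.1, -7.6]
grip_width: 50.4
finger_force: 30.0
side tray_plane: c=(496.7,-456.9) size 189.9x85.4 longdir -2.4deg n=332 zmed 13.6 circ (496.2,-456.5,102.3)
scene tray_plane: c=(566.5,-434.4) size 91.8x48.1 longdir -37.3deg n=135 zmed 15.4 circ (555.0,-449.6,45.9)
wrist tray_plane: c=(501.1,-463.5) size 179.2x86.8 longdir -2.1deg n=9325 zmed 16.5 circ (501.2,-462.8,98.6)
plane in wrist: c=(507.7,-463.1) size 134.6x85.3 longdir -2.0deg n=14839 zmed 55.2 circ (508.3,-463.1,70.8)
[ 505.16258956 -461.91864112   45.22140515] [ 3.14037502e+00 -1.06226615e-03 -3.03489675e-02]
```

View pics/v10.png

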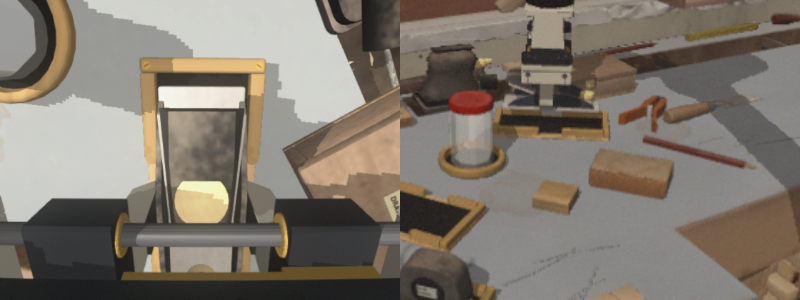

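The plane is centred between the rails ((203,130) px), but the fingers must go down into the 36 mm thumb notches. I'll check notch height and position.

Run:
```python
from fit import *
for n,cx,cy,a,hw in(("w1",496.3,-463,-2,38),("wrist10",496.3,-463,-2,38),("w2",668,-177.5,-23.5,45),("side8",496.3,-458,-2,38)):
    s=load(n);c=cloud(s).reshape(-1,3);d=c[:,:2]-[cx,cy];t=np.radians(a)
    u=d@[np.cos(t),np.sin(t)];v=d@[-np.sin(t),np.cos(t)]
    for sg in(1,-1):
        print(n,sg,[(k,round(float(np.median(c[g,2])),1)) for k in range(-40,44,4) if (g:=(abs(v-sg*hw)<3)&(abs(u-k)<2)).sum()>2])
```

```text
w1 1 [(-40, 16.6), (-36, 16.4), (-32, 16.3), (-28, 16.6), (-24, 16.7), (-20, 16.2), (-16, 5.4), (-12, 5.4), (-8, 5.5), (-4, 5.3), (0, 5.5), (4, 6.1), (8, 5.5), (12, 5.7), (16, 5.6), (20, 16.5), (24, 16.8), (28, 16.4), (32, 16.6), (36, 16.7), (40, 16.9)]
w1 -1 [(-40, 16.5), (-36, 16.5), (-32, 16.6), (-28, 16.7), (-24, 16.0), (-20, 16.3), (-16, 5.3), (-12, 5.1), (-8, 5.4), (-4, 5.5), (0, 5.6), (4, 5.4), (8, 5.5), (12, 5.5), (16, 6.0), (20, 16.5), (24, 16.5), (28, 16.5), (32, 16.8), (36, 16.9), (40, 16.7)]
wrist10 1 [(0, 5.9), (4, 5.7), (8, 5.6), (12, 5.6), (16, 74.2), (20, 69.4), (24, 135.0), (28, 135.4), (32, 146.2), (36, 135.4), (40, 135.4)]
wrist10 -1 [(0, 5.5), (4, 5.9), (8, 6.0), (12, 5.7), (16, 7.3), (20, 68.4), (24, 16.6), (28, 136.8), (32, 144.7), (36, 135.9), (40, 135.6)]
w2 1 [(-40, 16.7), (-36, 16.6), (-32, 16.4), (-28, 16.7), (-24, 16.5), (-20, 16.0), (-16, 5.7), (-12, 5.6), (-8, 5.5), (-4, 5.7), (0, 5.3), (4, 5.7), (8, 5.5), (12, 5.8), (16, 5.6), (20, 16.5), (24, 16.8), (28, 16.4), (32, 16.8), (36, 16.5), (40, 16.8)]
w2 -1 [(24, 16.6), (28, 17.0), (32, 16.7), (36, 16.7), (40, 17.0)]
side8 1 [(-40, 4.7), (-36, 7.0), (-32, 2.3), (-28, 6.6), (-24, 8.2), (-20, 7.8), (-16, -0.0), (-12, 1.1), (-8, 0.5), (-4, 1.4), (0, -3.1), (4, 0.1), (8, 2.6), (12, 0.8), (16, 1.3), (20, 7.9), (24, 4.2), (28, 9.0), (32, 7.2), (36, 6.9), (40, 8.8)]
side8 -1 [(-40, 11.9), (-36, 9.7), (-28, 10.0), (-24, 10.9), (-20, 8.7), (20, 9.7), (24, 10.1), (28, 7.1), (32, 8.5), (36, 10.9), (40, 11.4)]
```

Notches go down to floor level and centre on x=496.3. Set the plane 4 mm back so that the fingers fall inside them.

```bash
python3 -m crank '[[[0,-0.3,-0.1,0,0],[0,-0.55,-0.1,0.2,0],[0,-0.55,-0.1,0.8,0],[0,-0.55,-0.1,1.4,0],[0,-0.55,-0.1,2,0],[0,-0.55,-0.1,2.5,0],[0,-0.55,-0.1,2.9,0],[0,-0.55,-0.1,3.2,0],[0,-0.55,-0.1,3.2,0],[0,-0.55,-0.1,3.2,0]]]'
python3 -m crank '[[[0,0,0,0.05,0],[0,0,0,0.1,0],[0,0,0,0.15,0],[0,0,0,0.2,0],[0,0,0,0.25,0],[0,0,0,0.3,0],[0,0,0,0.3,0],[0,0,0,0.3,0],[0,0,0,0.3,0],[0,0,0,0.3,0]]]'
```

```text
time: 24.2
tool_pos: [499.5, -460.5, 12.3]
tcp_rot: [3.141, -0.0, -0.03]
contact_force: [-0.1, -1.2, -7.5]
grip_width: 50.5
finger_force: 30.0
time: 25.2
tool_pos: [499.4, -460.5, 10.4]
tcp_rot: [3.141, -0.0, -0.03]
contact_force: [-4.4, 4.6, 5.0]
grip_width: 50.2
finger_force: 30.0
```

```bash
python3 -m crank '[[[0.3,0,0,0,0],[0.6,0,0,0,0],[0.75,0,0,0,0],[0.75,0,0,0,0],[0.75,0,0,0,0],[0.75,0,0,-2,0],[0.75,0,0,-6,0],[0.75,0,0,-10,0],[0.75,0,0,-14,0],[0.75,0,0,-18,0]]]'
python3 -m crank '[[[1,-1.4,-2,0,2],[1,-3.5,-5,0,5],[1,-5.7,-8,0,8],[1,-8,-11.3,0,11],[1,-10.2,-14.5,0,14],[1,-12,-17,0,16.8],[1,-12.2,-17.3,0,16.8],[1,-12.2,-17.3,0,16.8],[1,-12.2,-17.3,0,16.8],[1,-12.2,-17.3,0,16.8]]]'
python3 - <<'E'
from fit import *
for n in("side","scene"):
    s=shot(n,n+"11"); rect(s,496,-461,100,50,22,75,n+" plane");rect(s,496,-461,100,50,28,42,n+" cheeks");rect(s,383,-284,80,70,25,37,"sand")
print(bot.get_obs()["tool_pos"],bot.get_obs()["tcp_rot"])
t=cv2.imread("pics/side11.png")[90:300,180:460]
cv2.imwrite("pics/v11.png",np.hstack([cv2.resize(cv2.imread("pics/scene11.png"),(400,300)),cv2.resize(t,(400,300))]))
E
```

```text
time: 26.2
tool_pos: [499.3, -460.4, 191.0]
tcp_rot: [3.141, -0.0, -0.03]
contact_force: [-0.0, -0.8, -0.5]
grip_width: 69.0
finger_force: 0.0
time: 27.2
tool_pos: [383.3, -284.8, 189.2]
tcp_rot: [3.141, -0.001, -0.324]
contact_force: [-0.3, -0.3, -0.6]
grip_width: 91.9
finger_force: 0.0
side plane: c=(500.9,-458.0) size 125.7x57.8 longdir -1.2deg n=728 zmed 36.9 circ (499.7,-458.1,65.6)
side cheeks: c=(497.3,-457.4) size 99.1x56.9 longdir -0.6deg n=277 zmed 33.7 circ (497.1,-459.0,52.9)
sand: c=(383.0,-283.6) size 110.6x65.9 longdir -17.3deg n=843 zmed 28.3 circ (382.9,-282.9,60.6)
scene plane: c=(503.9,-457.6) size 123.0x58.6 longdir 2.8deg n=550 zmed 37.6 circ (502.5,-446.4,62.9)
scene cheeks: c=(495.4,-457.9) size 97.1x58.8 longdir 4.7deg n=235 zmed 34.9 circ (493.3,-441.7,49.5)
sand: c=(388.0,-284.5) size 106.0x64.7 longdir -19.1deg n=552 zmed 30.2 circ (387.8,-282.6,59.8)
[ 383.04900684 -284.48675836  188.93565099] [ 3.14158999e+00  1.15972662e-04 -3.23796286e-01]
```

View pics/v11.png

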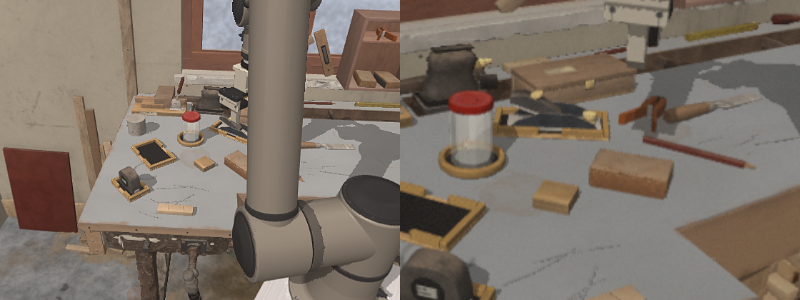

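The plane sits in its tray, (555,115) px in the right half. Now grip the sanding block.

```bash
python3 -m crank '[[[1,0,0,3,0],[1,0,0,7,0],[1,0,0,11,0],[1,0,0,14.5,0],[1,0,0,17,0],[1,0,0,18,0],[1,0,0,18.5,0],[1,0,0,18.5,0],[1,0,0,18.5,0],[1,0,0,18.5,0]]]'
python3 -m crank '[[[0,0,0,0,0],[0,0,0,0,0],[0,0,0,0,0],[0,0,0,0,0],[0,0,0,0,0],[0,0,0,0,0],[0,0,0,0,0],[0,0,0,-0.5,0],[0,0,0,-2,0],[0,0,0,-4,0]]]'
```

```text
time: 28.3
tool_pos: [383.3, -284.4, 5.3]
tcp_rot: [3.14, -0.002, -0.324]
contact_force: [-0.3, -0.0, 0.1]
grip_width: 91.6
finger_force: 0.0
time: 29.3
tool_pos: [382.1, -283.1, 44.1]
tcp_rot: [-3.14, 0.002, -0.324]
contact_force: [-0.7, 0.3, -1.7]
grip_width: 61.8
finger_force: 30.0
```

```bash
python3 -m crank '[[[0,0,0,-3,0],[0,1,-0.8,-6,0],[0,4,-3.3,-6,1],[0,7.2,-5.9,-6,2],[0,10.4,-8.5,-6,3],[0,13.6,-11.1,-6,4],[0,16.8,-13.8,-6,4.9],[0,20,-16.4,-6,4.9],[0,22.5,-18.5,-6,4.9],[0,23.6,-19.3,-6,4.9]]]'
python3 -m crank '[[[0,0,0,0,0],[0,0,0,1,0],[0,0,0,3,0],[0,0,0,5,0],[0,0,0,6,0],[0,0,0,6,0],[0,0,0,6,0],[0,0,0,6,0],[0,0,0,6,0],[0,0,0,6,0]]]'
python3 - <<'E'
from fit import *
for n in("side","scene","wrist"):
    s=shot(n,n+"12"); rect(s,668,-175,95,85,11,20,n+" sandtray",comp=False); rect(s,668,-175,95,85,62,80,n+" sand")
print(bot.get_obs()["tool_pos"],bot.get_obs()["tcp_rot"])
t=cv2.imread("pics/side12.png")[110:320,60:340]
cv2.imwrite("pics/v12.png",np.hstack([cv2.resize(cv2.imread("pics/wrist12.png"),(400,300)),cv2.resize(t,(400,300))]))
E
```

```text
time: 30.3
tool_pos: [669.9, -173.7, 103.7]
tcp_rot: [-3.141, -0.0, -0.407]
contact_force: [-1.1, 0.0, -0.4]
grip_width: 61.9
finger_force: 30.0
time: 31.3
tool_pos: [668.2, -176.0, 45.0]
tcp_rot: [3.142, -0.001, -0.409]
contact_force: [-0.5, -0.1, -0.6]
grip_width: 61.8
finger_force: 30.0
side sandtray: c=(668.2,-174.4) size 145.0x101.8 longdir -23.4deg n=627 zmed 14.6 circ (668.5,-174.4,86.1)
side sand: c=(649.3,-164.6) size 97.6x68.9 longdir 68.7deg n=973 zmed 69.0 circ (657.5,-165.9,50.5)
scene sandtray: c=(668.8,-176.5) size 148.9x102.7 longdir -23.9deg n=370 zmed 15.5 circ (667.2,-175.3,85.3)
scene sand: c=(656.1,-171.6) size 98.0x90.7 longdir -1.3deg n=708 zmed 70.3 circ (663.6,-171.1,57.0)
wrist sandtray: c=(709.4,-195.8) size 100.8x53.9 longdir 66.6deg n=6779 zmed 16.4 circ (710.1,-195.8,55.4)
wrist sand: c=(690.5,-187.5) size 96.5x62.4 longdir 66.1deg n=26435 zmed 70.8 circ (683.0,-184.1,48.8)
[ 667.92391678 -175.84190839   44.479455  ] [ 3.14153765e+00 -4.17220244e-04 -4.08957655e-01]
```

View pics/v12.png

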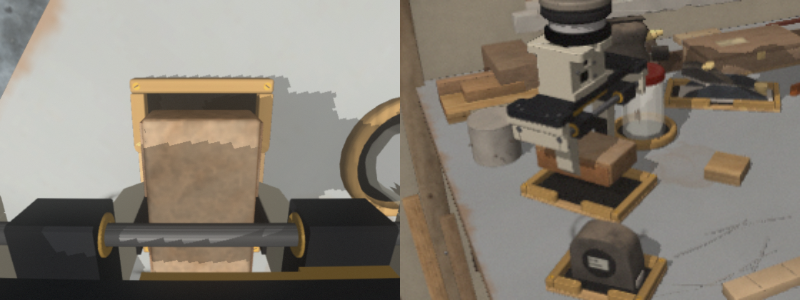

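The block is centred over its tray, (202,170) px against rails at (140,100) and (265,100). Lower it.

```bash
python3 -m crank '[[[0,0,0,0.6,0],[0,0,0,1.2,0],[0,0,0,1.8,0],[0,0,0,2.4,0],[0,0,0,2.8,0],[0,0,0,3.1,0],[0,0,0,3.2,0],[0,0,0,3.3,0],[0,0,0,3.3,0],[0,0,0,3.3,0]]]'
python3 -m crank '[[[0,0,0,0.03,0],[0,0,0,0.06,0],[0,0,0,0.1,0],[0,0,0,0.15,0],[0,0,0,0.15,0],[0,0,0,0.15,0],[0,0,0,0.15,0],[0,0,0,0.15,0],[0,0,0,0.15,0],[0,0,0,0.15,0]]]'
```

```text
time: 32.45
tool_pos: [668.0, -175.9, 11.5]
tcp_rot: [3.142, -0.0, -0.409]
contact_force: [-0.5, 1.3, -1.0]
grip_width: 61.7
finger_force: 30.0
time: 33.45
tool_pos: [667.9, -175.9, 10.4]
tcp_rot: [3.141, -0.001, -0.409]
contact_force: [-2.4, 0.7, 6.1]
grip_width: 61.9
finger_force: 30.0
```

```bash
python3 -m crank '[[[0.75,0,0,0,0],[0.85,0,0,0,0],[0.85,0,0,0,0],[0.85,0,0,0,0],[0.85,0,0,0,0],[0.85,0,0,-2,0],[0.85,0,0,-6,0],[0.85,0,0,-10,0],[0.85,0,0,-14,0],[0.85,0,0,-18,0]]]'
python3 -m crank '[[[1,-3,0,0,0],[1,-6,0,0,0],[1,-10,0,0,0],[1,-14,0,0,0],[1,-14,0,0,0],[1,-14,0,0,0],[1,-14,0,0,0],[1,-14,0,0,0],[1,-14,0,0,0],[1,-14,0,0,0]]]'
python3 - <<'E'
from fit import *
for n in("side","scene","wrist"):
    s=shot(n,n+"13"); print(n); rect(s,668,-175,80,70,26,45,"sand"); rect(s,668,-175,95,85,11,20,"sandtray",comp=False)
    if n!="wrist":
        rect(s,615,-326,62,62,92,110,"jar"); rect(s,620,-6,70,60,45,75,"tape"); rect(s,491,-223,50,50,12,24,"scrap"); rect(s,449,-1,70,60,10,20,"strip"); rect(s,496,-461,100,50,28,75,"plane")
t=cv2.imread("pics/side13.png")[110:320,60:340]
cv2.imwrite("pics/v13.png",np.hstack([cv2.resize(cv2.imread("pics/wrist13.png"),(400,300)),cv2.resize(t,(400,300))]))
E
```

```text
time: 34.45
tool_pos: [667.6, -175.8, 191.4]
tcp_rot: [3.142, -0.0, -0.409]
contact_force: [0.5, -0.6, 0.0]
grip_width: 78.1
finger_force: 0.0
time: 35.45
tool_pos: [539.8, -120.4, 189.4]
tcp_rot: [3.142, 0.0, -0.409]
contact_force: [-0.2, -1.0, -0.5]
grip_width: 92.0
finger_force: 0.0
side
sand: c=(669.5,-172.2) size 111.2x65.8 longdir -23.9deg n=1338 zmed 34.1 circ (668.9,-173.3,61.1)
sandtray: c=(668.2,-173.3) size 144.7x101.0 longdir -23.1deg n=850 zmed 14.8 circ (668.4,-173.3,85.9)
jar: c=(622.1,-322.0) size 64.1x44.7 longdir -80.9deg n=340 zmed 102.7 circ (615.1,-323.9,32.8)
tape: c=(619.9,-2.4) size 64.5x35.3 longdir -16.7deg n=1050 zmed 61.0 circ (619.4,-2.2,35.4)
scrap: c=(491.3,-222.2) size 52.9x50.3 longdir 70.5deg n=406 zmed 16.3 circ (491.6,-222.6,35.3)
strip: c=(449.0,-0.4) size 100.7x31.2 longdir 28.8deg n=946 zmed 13.6 circ (449.0,0.1,51.2)
plane: c=(509.2,-457.4) size 109.4x56.6 longdir 0.4deg n=566 zmed 43.3 circ (506.7,-455.6,58.2)
scene
sand: c=(669.8,-174.4) size 114.5x63.5 longdir -23.1deg n=803 zmed 35.8 circ (670.3,-175.3,62.8)
sandtray: c=(667.7,-176.2) size 146.6x102.0 longdir -23.4deg n=481 zmed 15.6 circ (667.8,-173.9,85.4)
jar: c=(596.7,-333.9) size 64.5x27.6 longdir -66.9deg n=135 zmed 104.3 circ (607.3,-329.4,32.3)
tape: c=(619.7,-3.9) size 65.1x34.8 longdir -16.3deg n=452 zmed 62.2 circ (619.8,-3.1,35.5)
scrap: c=(492.0,-223.8) size 51.1x50.9 longdir 71.4deg n=325 zmed 18.0 circ (492.7,-225.0,34.1)
strip: c=(450.4,-3.0) size 99.7x31.4 longdir 29.3deg n=560 zmed 14.0 circ (449.8,-2.6,50.7)
plane: c=(510.7,-460.1) size 108.5x54.6 longdir -1.3deg n=486 zmed 45.3 circ (510.1,-455.0,57.1)
wrist
sand: c=(645.8,-167.9) size 66.5x61.5 longdir 66.5deg n=6972 zmed 36.5 circ (647.1,-168.3,43.9)
sandtray: c=(626.6,-160.0) size 100.8x52.8 longdir 66.6deg n=2727 zmed 16.4 circ (625.8,-159.4,55.3)
```

View pics/v13.png

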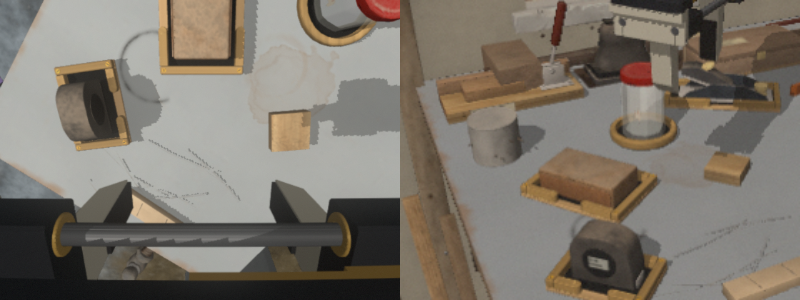

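All four sit in their places: sanding block (590,180), tape (605,255), jar (643,100) and plane (720,90) px, at the expected heights, and the scrap and strip have not moved. Handing in.

```bash
python3 -c "
from plant import bot
print(bot.close_job())"
```

```text
the job is handed in; nothing more can be done
None
```

The job is handed in at about 36 s of the 125 s: the block plane, sanding block, tape measure and jar are each set down in their own tray or stand, and the plywood scrap and pale strip are where they were; the hand-in call returned no verdict.

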